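# Key the turntable hub to its shaft

### The job

Take the tapered steel key out of its wooden stand, set it loosely in the gap between the shaft and the hub with its sloping face to the sprung shoe, and let go. Then take the punch by its handle and tap the key down with the punch's brass end, in at least two separate taps and lifting the punch clear in between, until the key is tight and its head sits on the hub; do not push the key home with the fingers. Finally stand the punch back in its cup, and leave the other things on the bench alone.

Things in the scene. Friction and masses are not known exactly. Their poses are not given: they have to be found in the camera images.
- key_head (a point): Centre of the head of the loose tapered steel key (0.2 kg). Head 24 (x) x 28 (y) x 30 mm (z): top 15 mm above, shoulder (underside) 15 mm below this point. z up; x points to the key's sloping side, where the head's top edge is bevelled by 7 mm (level top: x -12 to +5 mm). Grip it across y. It starts upright, shoulder 10 mm above the stand's top.
- key: The same key; origin 59 mm below key_head, level with the shank's tip. The shank below the shoulder is 44 mm long, 14 mm wide (y). Its -x face is flat and upright at x = -7 mm, with a 3 mm lead-in over the lowest 10 mm (tip from x = -4); its +x face slopes from x = +1 at the tip to +7 mm at the shoulder. The head overhangs the shank.
- key_side (a point): Middle of the +x side of the key's head (the side with the bevel, above the sloping face), 12 mm from key_head.
- key_slot (a point): Centre of the mouth of the slot in the top of the stand, a fixed wooden block 64 x 60 mm, 40 mm tall. Beside the slot stand two ribs, 10 mm high, 4 mm thick (|y| 9 to 13 mm), on which the key's head rests, inside its outline. The key starts in it, facing the same way as the stand.
- hub: Fixed round aluminium hub, diameter 100 mm, top 66 mm above the bench, on a grey turntable of diameter 164 mm with four small clamps up to 40 mm above the bench. Origin on the bench under hub_seat. In the hub, on the -x side, is the steel shaft (round end, diameter 30 mm); towards +x the dark sloping spring-backed shoe; the gap lies between.
- hub_seat (a point): The gap, at the hub's top face. Shaft flat at x = -7 mm; mouth 11.8 mm in x (-7 to +4.8) and 19 mm in y; 52 mm deep; the shoe slopes as the key does. x points from shaft to shoe, and the key goes in with its x along this x. Lowered in, it first wedges with key_head about 31 mm above this point and x, y near 0, and stays when let go. Fully home key_head is 15 mm above this point.
- shoe: The sprung steel shoe in the hub (origin = the hub's). As the key is driven the last 16 mm the shoe yields 2.2 mm. Driving takes about 8 to 10 N at first, rising to about 20 N at the end; the key stays where it has been driven.
- punch_grip (a point): Point on the axis of the tapping punch, 90 mm above its foot, in its round walnut handle (diameter 25 mm; its top is 40 mm above this point). Grip the handle here from above. z is up along the punch. It starts upright in the cup.
- punch: The same punch (0.22 kg, 130 mm tall); origin at the centre of its foot, 90 mm below punch_grip. Its lowest 34 mm is a brass striking head of diameter 32 mm with a flat lower face.
- cup_in (a point): Centre of the inner floor of the punch's cup, a fixed dark steel cup of inner diameter 48, outer 56 mm, floor 6 mm and rim 40 mm above the bench, on a foot of diameter 76 mm. With the punch home in the cup punch_grip is 90 mm above this point.
- cutter: Bystander, not needed: orange-handled flush cutter lying flat, 115 mm long. Origin on the bench under its middle.
- pliers_a: Bystander, not needed: blue-handled pliers with longer jaws, lying flat, 145 mm long. Origin on the bench under its middle.
- pliers_b: Bystander, not needed: blue-handled pliers with shorter jaws, lying flat, 135 mm long. Origin on the bench under its middle.
- loupe: Bystander, not needed: small steel loupe standing on end, diameter 38, 34 mm tall. Origin on the bench under its middle.
- reel: Bystander, not needed: grey reel standing on its flange, diameter 54, 50 mm tall. Origin on the bench under its middle.
- pick: Bystander, not needed: walnut-handled pick tool lying flat, 150 mm long. Origin on the bench under its middle.
- bar_key: Bystander, not needed: plain square steel bar, 50 x 14 x 14 mm, no head and no taper, lying flat. Origin on the bench under its middle.
Not all that is in view belongs to the job. What is shaped like the part that bears key_slot but green is not meant. Leave any blue look-alike of the key alone.

How it is judged:
By the outcome, as a careful person would: the job done as asked, in the order asked, and still so for the second after the job is handed in, with the robot touching nothing.
It also fails if it takes over 61 s, if anything falls off the work surface, if the arm or the gripper's body presses on something with over 40 N, if the wrist force passes 120 N, or if a joint passes its speed limit or range.

### The arm

A 7-joint arm with a two-finger parallel gripper is mounted at the origin on the work surface. World frame = base frame: x ahead of the robot, y to its left, z up, the work surface at z = 0. Lengths are in m, angles in rad, forces in N, time in s.
With the tool pointing down it reaches from about 0.4 to 0.85 m from the base axis. Payload 10.4 kg.
Tool frame: the origin (TCP) lies at the very end of the fingers, on their centre line; the grasp point (between the pads) lies 19 mm behind it (manip.pinch_z is the distance from the TCP to the grasp point, in m); z points along the fingers, y is the line along which they close (so a half turn about z gives the same grasp; the last joint's range is limited). The gripper opens to 85 mm and grips with 20 to 120 N. Pads are 22 mm wide; open, the fingers measure 114 mm over their backs; the gripper's body (76 mm by 85 mm) begins 54 mm behind the grasp point. The pads swing forward as they close: fully open they stand 13 mm farther back than shut.
Start: joints at [-1.272, 0.332, -0.065, 1.46, 0.022, 1.35, -0.088], TCP at [0.198, 0.593, 0.231] pointing down, gripper open.
Joint ranges: [-2.6, 2.6], [-0.5, 2.12], [-1.47, 1.34], [0.16, 2.42], [-1.27, 4.41], [0.06, 2.06], [-2.6, 2.6]. Speed limits (rad/s): [2.22, 2.22, 2.79, 2.79, 3.14, 3.14, 3.14].

### API

Orientations are given as a unit quaternion [x, y, z, w].
In Python, from workcell import manip gives the robot as it stands. The module is installed in compiled form; this text tells all that it offers.
- The arm moves only by the shell command python3 -m creep 'ROWS' [OPENING] [FORCE]. ROWS is a JSON object of lists of equal length, an entry for each row: "slide": the shift along the tool's x, y, z in m, a list of three; "twist": the turn about the tool's z in degrees. A call has 1 to 8 rows; each row shifts and turns the commanded pose from where the row before left it, along the tool's axes as they then stand; what a row does not reach is not made up. A row lasts 1/8 s, in which the tool goes at most 62.5 mm and 10.7 degrees, less where a joint would pass 70% of its speed; a pose out of reach is approached as far as the arm can. A call with a gripper value outside its range is refused whole. OPENING is the opening in per cent of the stroke, from 0 (shut) to 100 (fully open), set as the call begins (- or left out, the last holds). The fingers move at their own pace and stop on an object; FORCE is the grip in N (left out, the last holds). Time passes only in rows, so rows that do not move let the fingers close. It gives the time, the measured TCP pose, the force, the opening and the grip force at its end, in the units of the state.
- manip.get_obs(): the state, without advancing time (a new reading comes with each control period).
- manip.camera(name): name is "scene" or "top"; returns (picture, depth): 400x640x3 uint8, blue, green, red; 400x640 float32, m along the optical axis (not along the pixel's ray), 0 where there is no reading.
- manip.camera_params(name): a dict with "intrinsics" (3x3 intrinsics, pixels), "R" (3x3) and "t" (3): a world point X has camera coordinates R X + t. Camera axes: x right, y down, z forward; pixel columns grow to the right and rows downward; lengths in m; the calibration is good to about 2 mm. A picture is of the moment at which its call begins. camera_params takes no time and is no camera call.
- manip.hand_in(): hands the job in; it is judged then, once.
The state is a dict: "clock": time; "joint_pos": joint angles; "joint_velocities": joint speeds; "tau": joint torques, N m; "position": TCP position; "ee_rot": TCP orientation; "ft_force": force on the tool from outside, world axes, zero at the start; "torque": the same for the moment, N m; "grip_width": opening from 0.0 (shut) to 1.0 (fully open); "grasp_force": force on a finger pad.
Only numpy, scipy, OpenCV 4.12 (cv2) and the standard library are available. Lean on these libraries where they do the work, as an engineer would, in place of code of your own. Each camera call takes 0.05 s, during which the arm holds its last target. There are 200 camera calls.

## Working session

There is one attempt and no reset: what is moved stays moved. The work goes in short steps, Python scripts to look and compute and a shell command to move; the robot and the scene stay as the last step left them, time stands still between calls to the robot, and variables do not carry over. Pictures are saved under pics/ and viewed, at most 13 in all, crops included, and the job is handed in when it is done.

```bash
mkdir -p pics
python3 - <<'E'
from workcell import manip
import cv2,numpy as np
o=manip.get_obs();print({k:np.round(v,3).tolist() for k,v in o.items()})
for n in("scene","top"):
    im,d=manip.camera(n);cv2.imwrite(f"pics/{n}0.png",im);np.savez(f"{n}0.npz",im=im,d=d)
    p=manip.camera_params(n);print(n,p)
E
```

```text
{'clock': 0.0, 'joint_pos': [-1.272, 0.333, -0.065, 1.461, 0.022, 1.35, -0.088], 'joint_velocities': [0.0, -0.002, 0.001, 0.001, -0.001, 0.0, 0.001], 'tau': [0.001, -62.546, 0.05, -39.161, 0.016, 0.01, -0.0], 'position': [0.198, 0.593, 0.23], 'ee_rot': [0.16, 0.987, -0.001, -0.0], 'ft_force': [-0.068, 0.378, -0.477], 'torque': [-0.02, 0.002, -0.024], 'grasp_force': 0.0, 'grip_width': 1.0}
scene {'intrinsics': array([[465.88672067,   0.        , 320.7407605 ],
       [  0.        , 465.88672067, 197.1403215 ],
       [  0.        ,   0.        ,   1.        ]]), 'R': array([[ 0.83968541,  0.54300682, -0.0084855 ],
       [ 0.42984162, -0.67407824, -0.60071183],
       [-0.33191051,  0.50076154, -0.7994206 ]]), 't': array([-0.48811771, -0.17910548,  1.4951236 ])}
top {'intrinsics': array([[502.30152936,   0.        , 320.72024353],
       [  0.        , 502.30152936, 199.34854296],
       [  0.        ,   0.        ,   1.        ]]), 'R': array([[-0.00467253, -0.99988114,  0.01469239],
       [-0.9940131 ,  0.00304023, -0.10921862],
       [ 0.10916097, -0.01511476, -0.99390916]]), 't': array([-0.00484694,  0.59888586,  1.64821557])}
```

View pics/top0.png

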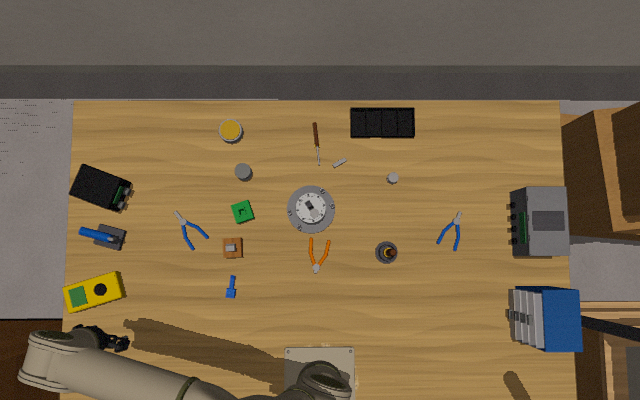

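View pics/scene0.png

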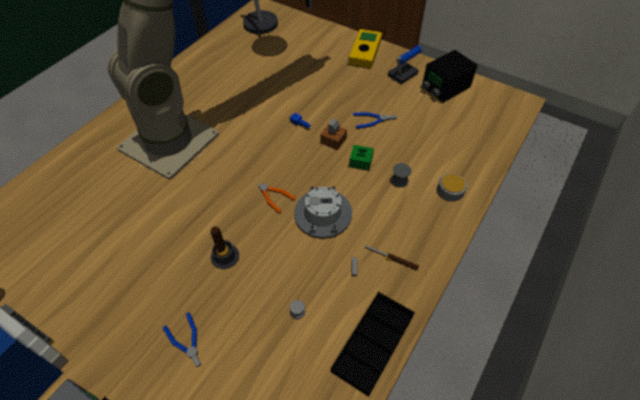

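The top view shows the stand with the key at (232,247), the hub at (311,208), the punch in its cup at (386,252), and the green decoy at (243,212). The scene view shows the key stand at (334,135), the hub at (322,207) and the punch at (220,245). Next I'll take enlarged crops.

```bash
cat > h.py <<'E'
from workcell import manip
import cv2,numpy as np
def cloud(n,im=None,d=None):
    if d is None: im,d=manip.camera(n)
    p=manip.camera_params(n);K=p["intrinsics"]
    v,u=np.mgrid[:400,:640]
    c=np.stack([(u-K[0,2])/K[0,0]*d,(v-K[1,2])/K[1,1]*d,d],-1)
    return im,d,(c-p["t"])@p["R"]
def ray(n,u,v,z):
    p=manip.camera_params(n);K=p["intrinsics"];R=p["R"]
    o=-R.T@p["t"];r=R.T@np.array([(u-K[0,2])/K[0,0],(v-K[1,2])/K[1,1],1])
    return o+r*(z-o[2])/r[2]
def proj(n,X):
    p=manip.camera_params(n);c=p["intrinsics"]@(p["R"]@np.asarray(X)+p["t"]);return c[:2]/c[2]
E
python3 - <<'E'
from h import *
W={}
for n in("scene","top"):
    f=np.load(n+"0.npz");W[n]=cloud(n,f["im"],f["d"])
def crop(n,u,v,w,s):
    return cv2.resize(W[n][0][v-w:v+w,u-w:u+w],(s,s),interpolation=cv2.INTER_CUBIC)
a=np.hstack([crop("top",232,247,16,266),crop("top",311,208,28,266),crop("top",386,252,16,266)])
b=np.hstack([crop("scene",334,132,20,266),crop("scene",322,207,32,266),crop("scene",222,245,24,266)])
cv2.imwrite("pics/crops.png",np.clip(np.vstack([a,b])*1.6,0,255).astype(np.uint8))
im,d,P=W["top"]
for nm,u,v,w,lo,hi in[("stand",232,247,14,.034,.046),("head",232,247,14,.06,.1),("hub",311,208,28,.058,.074),("shaft",311,208,28,.074,.2),("cup",386,252,16,.03,.05),("punch",386,252,16,.11,.2)]:
  for n in("top","scene"):
    Q=W[n][2]; c=ray("top",u,v,.04)
    m=(np.hypot(Q[...,0]-c[0],Q[...,1]-c[1])<w*.0035)&(Q[...,2]>lo)&(Q[...,2]<hi)&(W[n][1]>0)
    q=Q[m]
    if len(q)>3:
        r=cv2.minAreaRect(q[:,:2].astype(np.float32)*1000);print(nm,n,len(q),q.mean(0).round(4),np.percentile(q[:,2],[5,50,95]).round(4),np.round(r[0],1),np.round(r[1],1),round(r[2],1))
E
```

```text
stand top 242 [0.4406 0.2862 0.0387] [0.0344 0.0384 0.0434] [440.5 287.9] [64.  60.5] 3.7
stand scene 222 [0.4487 0.2777 0.039 ] [0.0353 0.039  0.0431] [443.6 284.2] [66.  64.1] 4.7
head top 71 [0.44   0.2877 0.0763] [0.0656 0.0771 0.0838] [440.1 288.4] [22.8 29.1] 5.7
head scene 98 [0.4444 0.2821 0.0727] [0.0608 0.0745 0.0811] [444.1 284.6] [25.8 35.6] 4.4
hub top 633 [0.5682 0.0279 0.0644] [0.059  0.0644 0.0703] [568.8  27. ] [95.3 96.6] 89.7
hub scene 849 [0.5725 0.0227 0.065 ] [0.0607 0.065  0.0691] [572.3  24.1] [ 95.6 101. ] 34.0
cup top 76 [ 0.4225 -0.2217  0.0383] [0.0327 0.0386 0.0438] [ 422.7 -225.1] [53.2 52.7] 89.8
cup scene 195 [ 0.4311 -0.234   0.0377] [0.0308 0.0379 0.044 ] [ 426.6 -230.2] [54.1 52.6] 45.7
punch top 50 [ 0.4221 -0.2264  0.1308] [0.1196 0.1318 0.1403] [ 421.1 -226.4] [19.9 22.3] 83.7
punch scene 107 [ 0.4279 -0.2341  0.1275] [0.1128 0.1301 0.1369] [ 425.6 -232.1] [23.6 21.9] 71.7
```

View pics/crops.png

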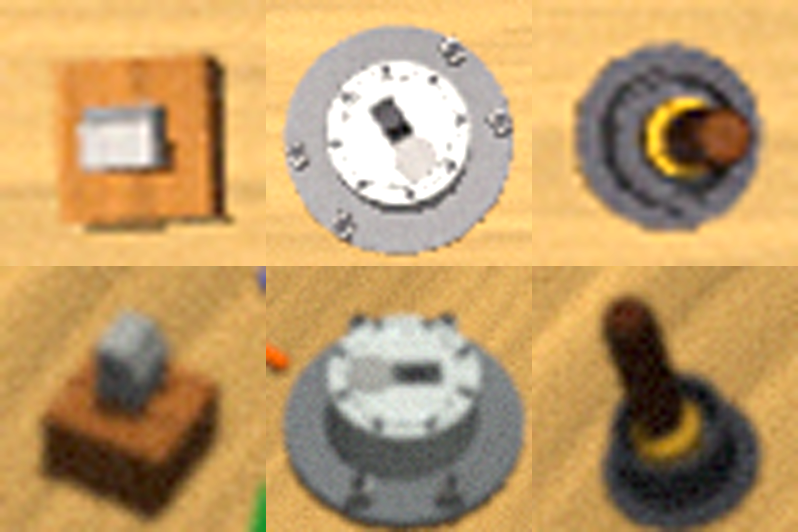

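The crops show the brown stand with the key head, its long side along world y. On the hub the dark gap and shoe lie up and left of the round shaft, so hub x is about +30° in world. The two cameras differ by about 4 mm. I'll refine the bevel side and the hub axis on averaged, rectified views.

```bash
cat >> h.py <<'E'
def ortho(n,im,cx,cy,z,half,ppm=4):
    """rectified: right=-y, up=+x, ppm px/mm"""
    s=half*1000*ppm
    src=np.float32([proj(n,[cx+a*half,cy+b*half,z]) for a,b in((1,1),(1,-1),(-1,-1),(-1,1))])
    dst=np.float32([[0,0],[2*s,0],[2*s,2*s],[0,2*s]])
    return cv2.warpPerspective(im,cv2.getPerspectiveTransform(src,dst),(int(2*s),int(2*s)),flags=cv2.INTER_CUBIC)
def avg(n,k):
    I=[manip.camera(n) for _ in range(k)]
    D=np.array([i[1] for i in I])
    return np.mean([i[0] for i in I],0).astype(np.uint8),np.median(D,0)
E
python3 - <<'E'
from h import *
rows=[]
for n,hb,kb in(("top",(.5688,.027),(.4403,.2884)),("scene",(.5723,.0241),(.4441,.2846))):
    im,d=avg(n,4);cv2.imwrite(f"{n}1.png",im);np.save(n+"1d.npy",d)
    A=ortho(n,im,*hb,.066,.05);B=ortho(n,im,*kb,.08,.025,8)
    rows.append(np.hstack([cv2.resize(A,(300,300)),cv2.resize(B,(300,300))]))
    # key head height profile along x
    _,_,P=cloud(n,im,d)
    q=P.reshape(-1,3)-np.array([*kb,0]);q=q[(abs(q[:,0])<.022)&(abs(q[:,1])<.010)&(q[:,2]>.055)]
    for lo in range(-20,20,4):
        s=q[(q[:,0]*1e3>=lo)&(q[:,0]*1e3<lo+4)]
        if len(s): print(n,lo,len(s),np.percentile(s[:,2]*1e3,[10,50,90]).round(1))
cv2.imwrite("pics/orth.png",np.clip(np.vstack(rows)*1.3,0,255).astype(np.uint8))
E
```

```text
top -16 2 [59.3 64.5 69.6]
top -12 6 [76.1 78.2 80. ]
top -8 7 [77.2 78.  80.2]
top -4 6 [76.3 77.6 81.7]
top 0 12 [77.5 78.5 81.5]
top 4 6 [75.4 76.4 78.7]
top 8 6 [68.1 69.3 72.6]
scene -16 2 [77.8 78.3 78.8]
scene -12 4 [78.  79.3 79.9]
scene -8 7 [77.8 80.  80.8]
scene -4 6 [75.6 78.6 79.2]
scene 0 8 [77.3 79.  80.9]
scene 4 12 [72.2 75.7 77.5]
scene 8 15 [56.8 66.7 69.7]
scene 12 1 [64. 64. 64.]
```

View pics/orth.png

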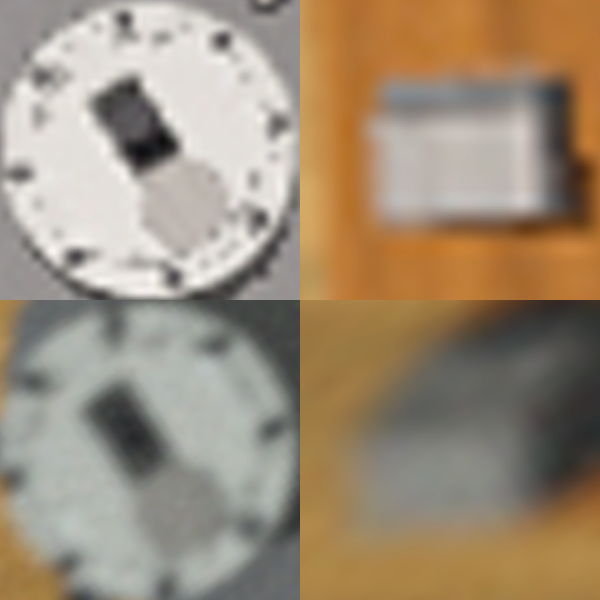

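The dark bevel strip is on the +x side of the key head (top edge at (475,90)), and the depth also drops there, so key x is about world +x. The hub's dark slot runs from (115,90) to (160,160) with the shaft at (185,205). Now to fit these numerically.

Run:
```python
from h import *
for n,hb,kb in(("top",(.5688,.027),(.4403,.2884)),("scene",(.5723,.0241),(.4441,.2846))):
    im=cv2.imread(n+"1.png")
    A=cv2.cvtColor(ortho(n,im,*hb,.066,.06,6),cv2.COLOR_BGR2GRAY)
    w=lambda p:(round(hb[0]*1e3-(p[1]-360)/6,1),round(hb[1]*1e3-(p[0]-360)/6,1))
    med=np.median(A[300:420,200:260]);print(n,"bright",med)
    core=np.zeros_like(A);cv2.circle(core,(360,360),210,255,-1)
    for f in(.4,.5,.6):
        m=((A<med*f)&(core>0)).astype(np.uint8)
        k,l,s,c=cv2.connectedComponentsWithStats(m)
        i=max(range(1,k),key=lambda i:s[i,4]);pts=np.argwhere(l==i)[:,::-1].astype(np.float32)
        r=cv2.minAreaRect(pts)
        # pca
        mu=pts.mean(0);ev,V=np.linalg.eigh(np.cov((pts-mu).T));v=V[:,1];
        ang=np.degrees(np.arctan2(-v[0],-v[1]));e=np.array(v); t=(pts-mu)@e
        print(f,"c",w(mu),"rect",w(r[0]),np.round(np.array(r[1])/6,1),round(r[2],1),"pca ang",round((ang+90)%180-90,1),"len",np.round(np.percentile(t,[1,99])/6,1))
    # hub outline
    if n=="top":
        m=(A>med*.8).astype(np.uint8)
    else: m=(A>med*.85).astype(np.uint8)
    m=cv2.morphologyEx(m,cv2.MORPH_CLOSE,np.ones((61,61)));m=cv2.morphologyEx(m,cv2.MORPH_OPEN,np.ones((61,61)))
    c=max(cv2.findContours(m,0,1)[0],key=cv2.contourArea);e=cv2.fitEllipse(c);print("hub",w(e[0]),np.round(np.array(e[1])/6,1))
    # key top yaw
    B=ortho(n,im,*kb,.08,.03,8);hsv=cv2.cvtColor(B,cv2.COLOR_BGR2HSV)
    m=((hsv[...,1]<70)).astype(np.uint8);k,l,s,_=cv2.connectedComponentsWithStats(m)
    if k>1:
        i=max(range(1,k),key=lambda i:s[i,4]);r=cv2.minAreaRect(np.argwhere(l==i)[:,::-1].astype(np.float32))
        print("key",round(kb[0]*1e3-(r[0][1]-240)/8,1),round(kb[1]*1e3-(r[0][0]-240)/8,1),np.round(np.array(r[1])/8,1),r[2])
    # stand outline angle
    S=ortho(n,im,*kb,.04,.045,8);hsv=cv2.cvtColor(S,cv2.COLOR_BGR2HSV);cv2.imwrite(f"{n}S.png",S)
f=np.load("top0.npz");
```

```text
top bright 173.0
0.4 c (np.float32(576.7), np.float32(31.5)) rect (576.7, 31.9) [28.8 16.3] 56.1 pca ang 33.9 len [-14.   13.4]
0.5 c (np.float32(576.8), np.float32(31.7)) rect (576.7, 31.9) [30.  17.4] 56.7 pca ang 33.8 len [-14.5  14.2]
0.6 c (np.float32(576.8), np.float32(31.8)) rect (576.7, 32.0) [31.2 18.6] 56.7 pca ang 33.7 len [-15.   14.8]
hub (569.3, 27.5) [97.5 98.1]
key 440.4 285.1 [23.7 32.6] 87.24089050292969
scene bright 139.0
0.4 c (np.float32(579.0), np.float32(31.4)) rect (578.7, 31.0) [25.4 10.7] 56.5 pca ang 35.4 len [-11.7  12.2]
0.5 c (np.float32(578.5), np.float32(31.4)) rect (578.2, 31.2) [28.7 13.6] 54.4 pca ang 33.8 len [-13.5  14. ]
0.6 c (np.float32(578.2), np.float32(31.3)) rect (578.0, 31.0) [31.6 16.1] 55.2 pca ang 33.3 len [-14.9  15.4]
hub (572.9, 27.2) [83.7 93.7]
key 449.0 275.9 [30.6 54.5] 66.94869995117188
```

```bash
cat >> h.py <<'E'
from scipy.spatial.transform import Rotation as Ro
def go(x,y,z,yaw=None):
    """total slide (mm, tool axes as now) and twist (deg) to put tool y at world angle yaw (mod 180)"""
    o=manip.get_obs();R=Ro.from_quat(o["ee_rot"]).as_matrix()
    s=R.T@(np.array([x,y,z])-o["position"])*1e3
    a=np.degrees(np.arctan2(R[1,1],R[0,1]));tw=None if yaw is None else round(-((yaw-a+90)%180-90),2)
    print("t",round(o["clock"],2),"pos",np.round(o["position"]*1e3 if not isinstance(o["position"],list) else np.array(o["position"])*1e3,1),"ytool",round(a,2),"F",np.round(o["ft_force"],1),"grip",round(float(o["grip_width"]),3),round(float(o["grasp_force"]),1),"| slide",s.round(1),"twist",tw)
E
python3 - <<'E'
from h import *
from scipy.optimize import least_squares
# edge-based yaw: level-top edges & stand top outline in top view
im=cv2.imread("top1.png")
B=cv2.cvtColor(ortho("top",im,.4403,.2875,.08,.025,8),cv2.COLOR_BGR2GRAY).astype(float)
S=ortho("top",im,.4403,.2875,.04,.045,8)
Sb=cv2.GaussianBlur(S[...,0].astype(float),(0,0),6)
# key: bevel/level edge (rising) over columns; and lower edge
g=cv2.GaussianBlur(B,(0,0),5);gy=np.gradient(g,axis=0);gx=np.gradient(g,axis=1)
cols=np.arange(130,270,5)
for nm,rng,sg in(("bev",(60,140),1),("low",(160,270),-1)):
    r=np.array([rng[0]+np.argmax(sg*gy[rng[0]:rng[1],c]) for c in cols]);p=np.polyfit(cols,r,1)
    print(nm,"yaw",round(np.degrees(np.arctan(-p[0])),1),"x@mid",round(440.3-(np.polyval(p,200)-200)/8,1),"std",round(np.std(r-np.polyval(p,cols)),1))
gy=np.gradient(Sb,axis=0);gx=np.gradient(Sb,axis=1)
q=np.arange(170,550,10)
for nm,a,lo in(("top",gy,True),("bot",gy,False)):
    r=np.array([np.argmax(abs(a[(60 if lo else 560):(160 if lo else 680),c]))+(60 if lo else 560) for c in q]);p=np.polyfit(q,r,1)
    print(nm,round(np.degrees(np.arctan(-p[0])),1),"x",round(440.3-(np.polyval(p,360)-360)/8,1),round(np.std(r-np.polyval(p,q)),1))
for nm,lo in(("left",(60,170)),("right",(540,660))):
    r=np.array([np.argmax(abs(gx[c,lo[0]:lo[1]]))+lo[0] for c in q]);p=np.polyfit(q,r,1)
    print(nm,round(np.degrees(np.arctan(p[0])),1),"y",round(287.5-(np.polyval(p,360)-360)/8,1),round(np.std(r-np.polyval(p,q)),1))
go(.441,.287,.16,94)
E
```

```text
bev yaw -24.0 x@mid 450.0 std 13.3
low yaw 0.0 x@mid 431.7 std 0.0
top 3.1 x 472.6 3.3
bot 0.4 x 405.0 11.8
left 5.0 y 315.4 20.7
right 1.4 y 251.1 1.0
t 0.5 pos [197.6 592.9 231.3] ytool 71.56 F [-0.1 -0.2 -0.3] grip 0.997 0.0 | slide [-327.6 -213.2   71.3] twist -22.44
```

```bash
python3 -m creep '{"slide":[[-0.041,-0.0266,0.003],[-0.041,-0.0266,0.003],[-0.041,-0.0266,0.003],[-0.041,-0.0266,0.003],[-0.041,-0.0266,0.003],[-0.041,-0.0266,0.003],[-0.041,-0.0266,0.003],[-0.041,-0.0266,0.003]],"twist":[0,0,0,0,0,0,0,0]}' 100
python3 - <<'E'
from h import *
go(.441,.287,.14,93)
E
```

```text
clock: 1.5
position: [0.4424, 0.286, 0.2075]
ee_rot: [0.16, 0.987, 0.0, 0.0]
ft_force: [0.7, 0.3, 0.3]
grip_width: 1.0
grasp_force: 0.0
t 1.5 pos [442.4 286.  207.5] ytool 71.57 F [0.7 0.3 0.3] grip 1.0 0.0 | slide [ 1.7  0.4 67.5] twist -21.43
```

```bash
python3 -m creep '{"slide":[[0.001,0,0.03],[0,0,0.03],[0,0,0.025],[0,0,0]],"twist":[-7.2,-7.2,-7,0]}' 70
python3 - <<'E'
from h import *
go(.441,.287,.049,93)
o=manip.get_obs();T=np.array(o["position"]);Rm=Ro.from_quat(o["ee_rot"]).as_matrix()
out=[]
for n in("top","scene"):
    im,d=avg(n,2)
    c=proj(n,[.441,.287,.08]).astype(int);w=24
    x0,y0=c-w
    I=cv2.resize(im[y0:y0+2*w,x0:x0+2*w],(400,400),interpolation=cv2.INTER_CUBIC);I=np.clip(I*1.5,0,255).astype(np.uint8)
    s=400/(2*w);f=lambda X:tuple(int(v) for v in (proj(n,X)-[x0,y0]+.5)*s)
    cv2.circle(I,f(T),4,(0,0,255),-1)
    for sg in(-1,1): cv2.circle(I,f(T+Rm[:,1]*sg*.03),3,(255,0,255),-1)
    # model key head at (.441,.287,yaw 3)
    a=np.radians(3);Rz=np.array([[np.cos(a),-np.sin(a)],[np.sin(a),np.cos(a)]])
    def P(x,y,z): return f([*(Rz@[x,y]+[.441,.287]),z])
    top=[P(-.012,-.014,.08),P(.005,-.014,.08),P(.005,.014,.08),P(-.012,.014,.08)]
    bev=[P(.005,-.014,.08),P(.012,-.014,.073),P(.012,.014,.073),P(.005,.014,.08)]
    for q in(top,bev): cv2.polylines(I,[np.int32(q)],True,(0,255,0),1)
    out.append(I)
cv2.imwrite("pics/over.png",np.hstack(out))
E
```

```text
clock: 2.0
position: [0.4396, 0.2869, 0.1209]
ee_rot: [-0.025, 1.0, -0.001, -0.001]
ft_force: [-0.4, 0.1, 0.8]
grip_width: 0.7
grasp_force: 0.0
t 2.0 pos [439.6 286.9 120.9] ytool 92.91 F [-0.4  0.1  0.8] grip 0.7 0.0 | slide [-1.5  0.2 71.9] twist -0.09
```

View pics/over.png

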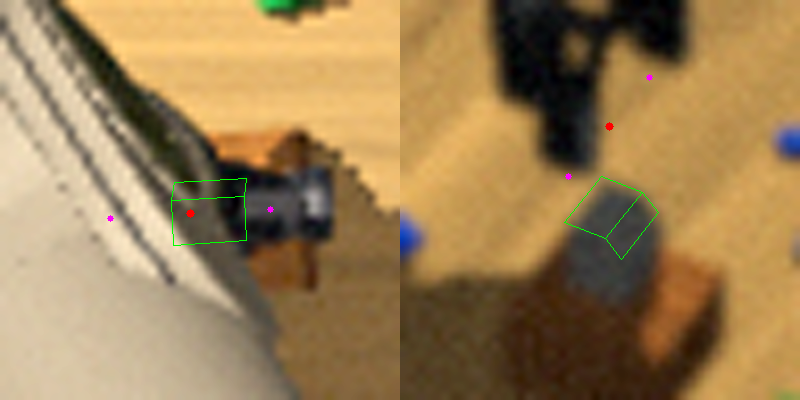

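The overlay puts the head within about 1–2 px of the model (head at (615,230), fingers straddling it in y). That is good enough to descend and close gently while watching the force.

```bash
python3 -m creep '{"slide":[[-0.0015,0,0.03],[0,0,0.03],[0,0,0.012],[0,0,0]],"twist":[0,0,0,0]}' 60
python3 -m creep '{"slide":[[0,0,0],[0,0,0],[0,0,0],[0,0,0]],"twist":[0,0,0,0]}' 0 20
python3 - <<'E'
from h import *
go(.441,.287,.12,93)
im,d=avg("scene",2)
c=proj("scene",[.441,.287,.08]).astype(int);w=20
cv2.imwrite("pics/grip.png",np.clip(cv2.resize(im[c[1]-w:c[1]+w,c[0]-w:c[0]+w],(400,400),interpolation=cv2.INTER_CUBIC)*1.6,0,255).astype(np.uint8))
E
```

```text
clock: 2.7
position: [0.4421, 0.2878, 0.0506]
ee_rot: [-0.026, 1.0, -0.0, -0.0]
ft_force: [0.0, 0.2, 1.4]
grip_width: 0.603
grasp_force: 0.0
clock: 3.2
position: [0.4428, 0.2883, 0.0517]
ee_rot: [-0.026, 1.0, 0.001, 0.001]
ft_force: [-1.1, -0.7, 8.7]
grip_width: 0.32
grasp_force: 23.6
t 3.2 pos [442.8 288.3  51.7] ytool 92.96 F [-1.1 -0.7  8.7] grip 0.32 23.6 | slide [  1.8  -1.1 -68.3] twist -0.04
```

View pics/grip.png

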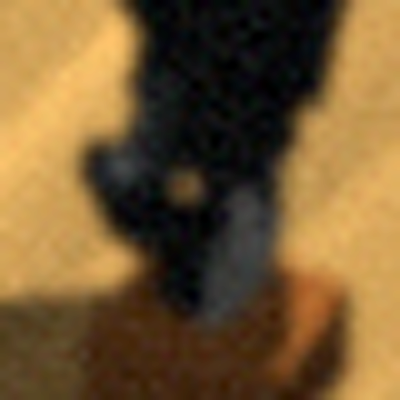

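```bash
python3 -m creep '{"slide":[[0,0,-0.01],[0,0,-0.03],[0,0,-0.04],[0,0,-0.03],[0,0,0]],"twist":[0,0,0,0,0]}' 0 40
python3 - <<'E'
from h import *
go(.5705,.0273,.15,123.7)
E
```

```text
clock: 3.92
position: [0.4432, 0.2885, 0.1631]
ee_rot: [-0.026, 1.0, 0.002, 0.002]
ft_force: [0.4, -0.5, -2.7]
grip_width: 0.318
grasp_force: 39.9
t 3.92 pos [443.2 288.5 163.1] ytool 92.95 F [ 0.4 -0.5 -2.7] grip 0.318 39.9 | slide [-113.7 -267.5   12.7] twist -30.75
```

```bash
python3 -m creep '{"slide":[[-0.012,-0.03,0],[-0.02,-0.045,0],[-0.02,-0.05,0],[-0.02,-0.05,0],[-0.02,-0.045,0],[-0.015,-0.03,0],[-0.0067,-0.0175,0],[0,0,0]],"twist":[0,0,0,0,0,0,0,0]}'
python3 -m creep '{"slide":[[0,0,0],[0,0,0],[0,0,0],[0,0,0.006],[0,0,0.006],[0,0,0]],"twist":[-7.7,-7.7,-7.7,-7.65,0,0]}'
python3 - <<'E'
from h import *
go(.5705,.0273,.15,123.7)
o=manip.get_obs();T=np.array(o["position"]);Rm=Ro.from_quat(o["ee_rot"]).as_matrix()
out=[]
a=np.radians(33.7);Rz=np.array([[np.cos(a),-np.sin(a)],[np.sin(a),np.cos(a)]])
for n,w in(("top",24),("scene",34)):
    im,d=avg(n,3);cv2.imwrite(n+"2.png",im)
    x0,y0=proj(n,[.5705,.0273,.1]).astype(int)-w
    I=cv2.resize(im[y0:y0+2*w,x0:x0+2*w],(400,400),interpolation=cv2.INTER_CUBIC);I=np.clip(I*1.5,0,255).astype(np.uint8)
    s=400/(2*w);f=lambda X:tuple(int(v) for v in (proj(n,X)-[x0,y0]+.5)*s)
    cc=T[:2];ht=T[2]+.0133
    def P(x,y,z): return f([*(Rz@[x,y]+cc),z+ht])
    for q in([(-.012,-.014,.015),(.005,-.014,.015),(.005,.014,.015),(-.012,.014,.015)],[(-.012,-.014,-.015),(.012,-.014,-.015),(.012,.014,-.015),(-.012,.014,-.015)],[(-.004,-.007,-.059),(.001,-.007,-.059),(.001,.007,-.059),(-.004,.007,-.059)],[(-.007,-.007,-.015),(.007,-.007,-.015),(.001,-.007,-.059),(-.004,-.007,-.059),(-.007,-.007,-.049)]):
        cv2.polylines(I,[np.int32([P(*p) for p in q])],True,(0,255,0),1)
    G=[f([*(Rz@p+[.5705,.0273]),.066]) for p in((-.007,-.0095),(.0048,-.0095),(.0048,.0095),(-.007,.0095))]
    cv2.polylines(I,[np.int32(G)],True,(0,0,255),1)
    out.append(I)
cv2.imwrite("pics/hover.png",np.hstack(out))
E
```

```text
clock: 4.92
position: [0.569, 0.0248, 0.1592]
ee_rot: [-0.024, 1.0, -0.0, -0.001]
ft_force: [0.1, 0.4, -2.1]
grip_width: 0.317
grasp_force: 39.9
clock: 5.68
position: [0.5687, 0.0272, 0.1475]
ee_rot: [-0.289, 0.957, 0.0, -0.001]
ft_force: [-0.7, 0.2, -0.7]
grip_width: 0.32
grasp_force: 39.8
t 5.67 pos [568.7  27.2 147.5] ytool 123.59 F [-0.7  0.2 -0.7] grip 0.32 39.8 | slide [-1.6 -0.9 -2.5] twist -0.11
```

View pics/hover.png

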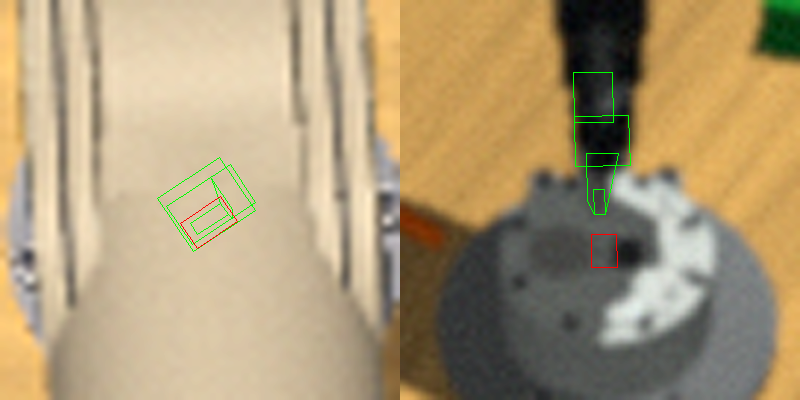

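The top view is blocked by the arm. In the scene view the shaft is at (560,250) and the modelled gap box at (603,250) agrees with its flat. The shank is faint, so I'll enlarge it with stretched contrast.

Run:
```python
from h import *
n="scene";im=cv2.imread("scene2.png")
T=np.array(manip.get_obs()["position"])
a=np.radians(33.7);Rz=np.array([[np.cos(a),-np.sin(a)],[np.sin(a),np.cos(a)]])
x0,y0=proj(n,[.5705,.0273,.09]).astype(int)-16;w=16
I=im[y0:y0+2*w,x0:x0+2*w].astype(float);I=np.clip((I/150)**.5*255,0,255).astype(np.uint8)
I=cv2.resize(I,(400,400),interpolation=cv2.INTER_CUBIC);J=I.copy();s=12.5
f=lambda X:tuple(int(v) for v in (proj(n,X)-[x0,y0]+.5)*s)
P=lambda x,y,z:f([*(Rz@[x,y]+T[:2]),z+T[2]+.0133])
for q in([(-.012,-.014,-.015),(.012,-.014,-.015),(.012,.014,-.015),(-.012,.014,-.015)],[(-.007,-.007,-.015),(.007,-.007,-.015),(.001,-.007,-.059),(-.004,-.007,-.059),(-.007,-.007,-.049)],[(.007,.007,-.015),(.001,.007,-.059),(-.004,.007,-.059)]):
    cv2.polylines(J,[np.int32([P(*p) for p in q])],True,(0,255,0),1)
for e in(.0048,.023):
    G=[f([*(Rz@p+[.5705,.0273]),.066]) for p in((-.007,-.0095),(e,-.0095),(e,.0095),(-.007,.0095))];cv2.polylines(J,[np.int32(G)],True,(0,0,255),1)
cv2.imwrite("pics/tip.png",np.hstack([I,J]))
```

```text
(no output)
```

View pics/tip.png

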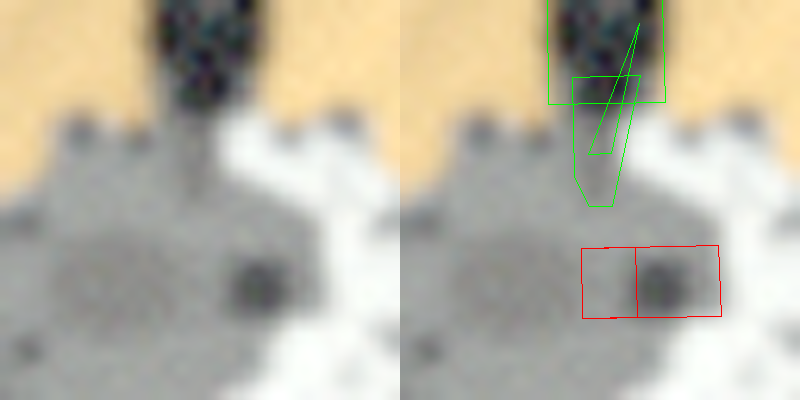

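In the enlarged view the shank tip (about x 198) lies on the model, the shaft's right edge is at 175, and the dark shoe starts at 236. All three match the modelled gap, so I'll centre and lower, watching the force.

```bash
python3 -m creep '{"slide":[[-0.0016,-0.0009,0.012],[0,0,0.015],[0,0,0.01],[0,0,0.005],[0,0,0],[0,0,0]],"twist":[0,0,0,0,0,0]}'
python3 - <<'E'
from h import *
go(.5705,.0273,.09,123.7)
E
```

```text
clock: 6.72
position: [0.5716, 0.0266, 0.1067]
ee_rot: [-0.29, 0.957, -0.0, 0.0]
ft_force: [-0.5, -1.1, -1.2]
grip_width: 0.319
grasp_force: 39.9
t 6.72 pos [571.6  26.6 106.7] ytool 123.71 F [-0.5 -1.1 -1.2] grip 0.319 39.9 | slide [ 0.5  1.2 16.7] twist 0.01
```

```bash
python3 -m creep '{"slide":[[0,0.0005,0.006],[0,0,0.006],[0,0,0.003],[0,0,0]],"twist":[0,0,0,0]}'
python3 - <<'E'
from h import *
go(.5705,.0273,.0837,123.7)
E
```

```text
clock: 7.22
position: [0.5711, 0.0273, 0.0911]
ee_rot: [-0.29, 0.957, 0.0, 0.0]
ft_force: [1.2, 0.4, -3.0]
grip_width: 0.322
grasp_force: 39.8
t 7.22 pos [571.1  27.3  91.1] ytool 123.73 F [ 1.2  0.4 -3. ] grip 0.322 39.8 | slide [0.4 0.3 7.4] twist 0.03
```

```bash
python3 -m creep '{"slide":[[0,0,0.002],[0,0,0.002],[0,0,0]],"twist":[0,0,0]}'
python3 -m creep '{"slide":[[0,0,0.0015],[0,0,0.001],[0,0,0]],"twist":[0,0,0]}'
```

```text
clock: 7.6
position: [0.5711, 0.0271, 0.0872]
ee_rot: [-0.29, 0.957, 0.0, 0.0]
ft_force: [1.9, 1.1, -3.3]
grip_width: 0.32
grasp_force: 39.8
clock: 7.98
position: [0.5711, 0.0271, 0.0847]
ee_rot: [-0.29, 0.957, 0.0, 0.0]
ft_force: [2.4, 1.5, -2.7]
grip_width: 0.321
grasp_force: 39.8
```

```bash
python3 -m creep '{"slide":[[-0.0005,0,0.001],[0,0,0],[0,0,0]],"twist":[0,0,0]}'
python3 -m creep '{"slide":[[0,0,0.001],[0,0,0.001],[0,0,0]],"twist":[0,0,0]}'
```

```text
clock: 8.35
position: [0.5712, 0.0271, 0.0837]
ee_rot: [-0.29, 0.957, 0.0, -0.0]
ft_force: [-0.6, 0.2, -0.1]
grip_width: 0.321
grasp_force: 40.1
clock: 8.72
position: [0.5714, 0.027, 0.0821]
ee_rot: [-0.29, 0.957, -0.0, -0.0]
ft_force: [-2.3, -1.4, 4.7]
grip_width: 0.321
grasp_force: 40.8
```

```bash
python3 -m creep '{"slide":[[0,0,0],[0,0,0],[0,0,0],[0,0,0]],"twist":[0,0,0,0]}' 60
python3 -m creep '{"slide":[[0,0,-0.02],[0,0,-0.04],[0,0,-0.05],[0,0,-0.04],[0,0,0]],"twist":[0,0,0,0,0]}'
python3 - <<'E'
from h import *
go(.4225,-.2285,.2,90)
E
```

```text
clock: 9.22
position: [0.5714, 0.0274, 0.0817]
ee_rot: [-0.29, 0.957, 0.0, 0.0]
ft_force: [0.2, 0.1, -0.2]
grip_width: 0.606
grasp_force: 0.0
clock: 9.85
position: [0.5731, 0.0273, 0.2353]
ee_rot: [-0.29, 0.957, -0.0, 0.003]
ft_force: [-0.5, -0.6, -0.7]
grip_width: 0.601
grasp_force: 0.0
t 9.85 pos [573.1  27.3 235.3] ytool 123.71 F [-0.5 -0.6 -0.7] grip 0.601 0.0 | slide [ 267.4 -129.2   34.1] twist 33.71
```

```bash
python3 -m creep '{"slide":[[0.025,-0.012,0],[0.04,-0.02,0],[0.047,-0.022,0],[0.047,-0.022,0],[0.045,-0.022,0],[0.036,-0.018,0],[0.0245,-0.0125,0],[0,0,0]],"twist":[0,0,0,0,0,0,0,0]}' 60
python3 - <<'E'
from h import *
go(.4245,-.2275,.2)
out=[]
a=np.radians(33.7);Rz=np.array([[np.cos(a),-np.sin(a)],[np.sin(a),np.cos(a)]])
for n,w in(("top",16),("scene",22)):
    im,d=avg(n,4);_,_,P=cloud(n,im,d)
    q=P.reshape(-1,3);q=q[(d.ravel()>0)&(np.hypot(q[:,0]-.5705,q[:,1]-.0273)<.03)&(q[:,2]>.085)]
    hx=(q[:,:2]-[.5705,.0273])@Rz
    print(n,len(q),"topz",np.percentile(q[:,2],[50,75,90]).round(4),"hubxy extents",np.percentile(hx*1e3,[3,97],axis=0).round(1).tolist())
    x0,y0=proj(n,[.5705,.0273,.09]).astype(int)-w
    I=cv2.resize(im[y0:y0+2*w,x0:x0+2*w],(400,400),interpolation=cv2.INTER_CUBIC);I=np.clip(I*1.4,0,255).astype(np.uint8)
    s=200/w;f=lambda X:tuple(int(v) for v in (proj(n,X)-[x0,y0]+.5)*s)
    K=lambda x,y,z:f([*(Rz@[x,y]+[.5705,.0273]),z+.097])
    for qd in([(-.012,-.014,.015),(.005,-.014,.015),(.005,.014,.015),(-.012,.014,.015)],[(.005,-.014,.015),(.012,-.014,.008),(.012,.014,.008),(.005,.014,.015)]):
        cv2.polylines(I,[np.int32([K(*p) for p in qd])],True,(0,255,0),1)
    out.append(I)
    # punch top
    c=P.reshape(-1,3);m=(d.ravel()>0)&(np.hypot(c[:,0]-.4245,c[:,1]+.2275)<.03)
    if n=="top": np.save("p.npy",c[m])
cv2.imwrite("pics/set.png",np.hstack(out))
E
```

```text
clock: 10.85
position: [0.4213, -0.2281, 0.2312]
ee_rot: [-0.288, 0.958, 0.0, -0.0]
ft_force: [0.2, 0.7, -0.7]
grip_width: 0.603
grasp_force: 0.0
t 10.85 pos [ 421.3 -228.1  231.2] ytool 123.49 F [ 0.2  0.7 -0.7] grip 0.603 0.0 | slide [-3.  -1.3 31.2] twist None
top 69 topz [0.1072 0.1097 0.111 ] hubxy extents [[-12.6, -11.6], [10.3, 14.8]]
scene 130 topz [0.1065 0.1099 0.1106] hubxy extents [[-12.3, -16.8], [11.4, 10.5]]
```

View pics/set.png

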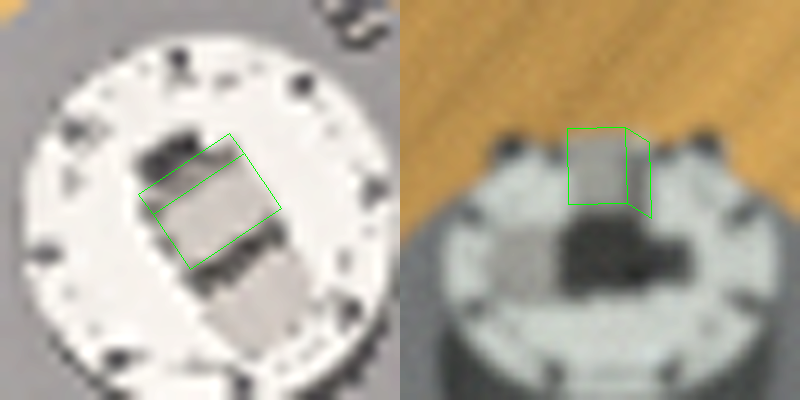

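The key sits wedged exactly on the model at the gap, with the bevel toward the shoe and its head at about 97 mm. Now the punch.

```bash
python3 -m creep '{"slide":[[-0.0016,-0.0015,0.03],[0,0,0.045],[0,0,0.04],[0,0,0.025],[0,0,0.014],[0,0,0]],"twist":[0,0,0,0,0,0]}' 60
python3 -m creep '{"slide":[[0,0,0],[0,0,0],[0,0,0],[0,0,0],[0,0,0]],"twist":[0,0,0,0,0]}' 0 30
python3 - <<'E'
from h import *
go(.5705,.0273,.2)
E
```

```text
clock: 12.0
position: [0.4242, -0.2265, 0.0769]
ee_rot: [-0.29, 0.957, 0.001, -0.001]
ft_force: [0.1, 0.3, -0.3]
grip_width: 0.6
grasp_force: 0.0
clock: 12.62
position: [0.4256, -0.2269, 0.0785]
ee_rot: [-0.29, 0.957, -0.0, 0.001]
ft_force: [-0.2, -0.4, 6.0]
grip_width: 0.288
grasp_force: 30.1
t 12.62 pos [ 425.6 -226.9   78.5] ytool 123.72 F [-0.2 -0.4  6. ] grip 0.288 30.1 | slide [-261.8  130.9 -121.3] twist None
```

```bash
python3 -m creep '{"slide":[[0,0,0],[0,0,-0.02],[0,0,-0.04],[0,0,-0.045],[0,0,-0.035],[0,0,-0.015],[0,0,0]],"twist":[0,0,0,0,0,0,0]}' 0 100
python3 - <<'E'
from h import *
go(.5695,.0265,.2)
E
```

```text
clock: 13.5
position: [0.4249, -0.2267, 0.2326]
ee_rot: [-0.29, 0.957, 0.0, 0.0]
ft_force: [0.4, -0.3, -2.6]
grip_width: 0.274
grasp_force: 98.2
t 13.5 pos [ 424.9 -226.7  232.6] ytool 123.72 F [ 0.4 -0.3 -2.6] grip 0.274 98.2 | slide [-260.8  130.4   32.6] twist None
```

```bash
python3 -m creep '{"slide":[[-0.025,0.012,0],[-0.04,0.02,0],[-0.045,0.023,0],[-0.045,0.023,0],[-0.045,0.023,0],[-0.037,0.018,0],[-0.0231,0.0115,0],[0,0,0]],"twist":[0,0,0,0,0,0,0,0]}'
python3 - <<'E'
from h import *
go(.5688,.0262,.2)
out=[]
for n,w in(("scene",30),):
    im,d=avg(n,2)
    x0,y0=proj(n,[.5705,.0273,.13]).astype(int)-w
    I=cv2.resize(im[y0:y0+2*w,x0:x0+2*w],(400,400),interpolation=cv2.INTER_CUBIC);I=np.clip((I/150.)**.6*255,0,255).astype(np.uint8)
    s=200/w;f=lambda X:tuple(int(v) for v in (proj(n,X)-[x0,y0]+.5)*s)
    T=np.array(manip.get_obs()["position"])
    for dz in(-.0725,-.0385):
        cv2.polylines(I,[np.int32([f(T+[.016*np.cos(t),.016*np.sin(t),dz]) for t in np.linspace(0,6.28,40)])],True,(0,255,0),1)
    out.append(I)
cv2.imwrite("pics/punch.png",np.hstack(out))
E
```

```text
clock: 14.5
position: [0.5683, 0.0285, 0.23]
ee_rot: [-0.292, 0.957, 0.001, -0.002]
ft_force: [0.7, -1.1, -2.5]
grip_width: 0.264
grasp_force: 98.2
t 14.5 pos [568.3  28.5 230. ] ytool 123.92 F [ 0.7 -1.1 -2.5] grip 0.264 98.2 | slide [ 0.8 -2.3 30. ] twist None
```

View pics/punch.png

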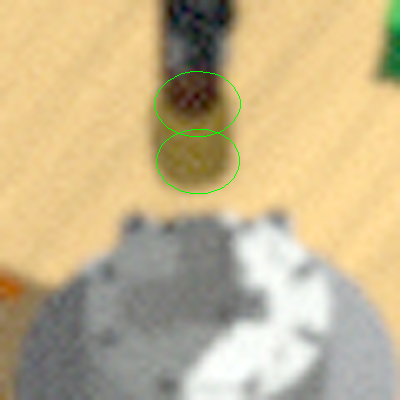

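The punch hangs upright at (193,150), about 2 mm toward the shaft side of the model, which is fine for the level top. I'll reduce the grip a little, descend to just above the key, then tap.

```bash
python3 -m creep '{"slide":[[0,-0.0015,0.012],[0,0,0.015],[0,0,0.008],[0,0,0]],"twist":[0,0,0,0]}' 0 75
python3 -m creep '{"slide":[[0,0,0.004],[0,0,0.005],[0,0,0.003]],"twist":[0,0,0]}'
```

```text
clock: 15.1
position: [0.5691, 0.0247, 0.1968]
ee_rot: [-0.29, 0.957, 0.0, -0.001]
ft_force: [-0.4, -0.9, -2.0]
grip_width: 0.268
grasp_force: 98.2
clock: 15.48
position: [0.5696, 0.0249, 0.1855]
ee_rot: [-0.29, 0.957, 0.0, -0.0]
ft_force: [0.7, 0.1, -1.8]
grip_width: 0.267
grasp_force: 98.2
```

```bash
python3 -m creep '{"slide":[[0,0,0.004],[0,0,0.004],[0,0,0.002]],"twist":[0,0,0]}'
python3 - <<'E'
from h import *
go(.57,.0262,.2)
E
```

```text
clock: 15.85
position: [0.5703, 0.0248, 0.177]
ee_rot: [-0.29, 0.957, -0.0, 0.001]
ft_force: [-2.8, -0.3, 9.8]
grip_width: 0.27
grasp_force: 98.8
t 15.85 pos [570.3  24.8 177. ] ytool 123.7 F [-2.8 -0.3  9.8] grip 0.27 98.8 | slide [ -0.6   1.3 -23. ] twist None
```

```bash
python3 -m creep '{"slide":[[0,0,-0.012],[0,0.001,-0.015],[0,0,0]],"twist":[0,0,0]}'
python3 -m creep '{"slide":[[0,0,0.014],[0,0,0.011],[0,0,0.004],[0,0,0.003]],"twist":[0,0,0,0]}'
```

```text
clock: 16.23
position: [0.57, 0.026, 0.2047]
ee_rot: [-0.29, 0.957, -0.0, 0.002]
ft_force: [0.7, 1.0, -2.4]
grip_width: 0.269
grasp_force: 98.5
clock: 16.73
position: [0.5692, 0.0256, 0.1714]
ee_rot: [-0.29, 0.957, -0.0, 0.0]
ft_force: [-3.8, -1.1, 14.0]
grip_width: 0.268
grasp_force: 99.7
```

```bash
python3 -m creep '{"slide":[[0,0,-0.012],[0,0,-0.015],[0,0,0]],"twist":[0,0,0]}'
python3 -m creep '{"slide":[[0,0,0.014],[0,0,0.013],[0,0,0.004],[0,0,0.002]],"twist":[0,0,0,0]}'
```

```text
clock: 17.1
position: [0.5699, 0.0258, 0.1993]
ee_rot: [-0.29, 0.957, -0.0, 0.001]
ft_force: [0.2, -0.9, -1.9]
grip_width: 0.272
grasp_force: 98.9
clock: 17.6
position: [0.5701, 0.0261, 0.1684]
ee_rot: [-0.29, 0.957, 0.0, 0.002]
ft_force: [-14.4, -0.1, 46.4]
grip_width: 0.274
grasp_force: 103.2
```

```bash
python3 -m creep '{"slide":[[0,0,-0.015],[0,0,-0.025],[0,0,-0.025],[0,0,-0.01],[0,0,0]],"twist":[0,0,0,0,0]}'
python3 - <<'E'
from h import *
go(.425,-.2268,.235)
im,d=avg("scene",4);_,_,P=cloud("scene",im,d)
a=np.radians(33.7);Rz=np.array([[np.cos(a),-np.sin(a)],[np.sin(a),np.cos(a)]])
q=P.reshape(-1,3);q=q[(d.ravel()>0)];h=(q[:,:2]-[.5705,.0273])@Rz
m=(h[:,0]>-.010)&(h[:,0]<.003)&(abs(h[:,1])<.01)&(q[:,2]<.125)&(q[:,2]>.07)
m2=(np.hypot(*h.T)<.045)&(np.hypot(*h.T)>.03)&(abs(q[:,2]-.066)<.01)
print("head top",m.sum(),np.percentile(q[m,2],[25,50,75]).round(4),"hub",np.median(q[m2,2]).round(4))
E
```

```text
clock: 18.23
position: [0.5691, 0.0258, 0.2393]
ee_rot: [-0.29, 0.957, 0.0, -0.0]
ft_force: [0.1, 0.1, -2.5]
grip_width: 0.274
grasp_force: 98.3
t 18.23 pos [569.1  25.8 239.3] ytool 123.72 F [ 0.1  0.1 -2.5] grip 0.274 98.3 | slide [ 260.  -130.1    4.3] twist None
head top 29 [0.0947 0.0955 0.0964] hub 0.0654
```

The head top is 30 mm above the hub, so the key is home. Returning the punch.

```bash
python3 -m creep '{"slide":[[0.025,-0.012,0],[0.04,-0.02,0],[0.045,-0.023,0],[0.045,-0.023,0],[0.045,-0.023,0],[0.037,-0.018,0],[0.023,-0.0111,0],[0,0,0]],"twist":[0,0,0,0,0,0,0,0]}'
python3 -m creep '{"slide":[[0,0,0],[0,0,0]],"twist":[0,0]}'
python3 - <<'E'
from h import *
go(.425,-.2268,.078)
out=[]
im,d=avg("scene",2);n="scene";w=30
x0,y0=proj(n,[.4245,-.2275,.09]).astype(int)-w
I=cv2.resize(im[y0:y0+2*w,x0:x0+2*w],(400,400),interpolation=cv2.INTER_CUBIC);I=np.clip((I/150.)**.6*255,0,255).astype(np.uint8)
s=200/w;f=lambda X:tuple(int(v) for v in (proj(n,X)-[x0,y0]+.5)*s)
T=np.array(manip.get_obs()["position"])
C=lambda c,r,z,col:cv2.polylines(I,[np.int32([f([c[0]+r*np.cos(t),c[1]+r*np.sin(t),z]) for t in np.linspace(0,6.28,40)])],True,col,1)
C(T,.016,T[2]-.0725,(0,255,0));C((.425,-.2275),.028,.04,(0,0,255))
cv2.imwrite("pics/ret.png",I)
E
```

```text
clock: 19.42
position: [0.4236, -0.2286, 0.2393]
ee_rot: [-0.288, 0.958, 0.0, -0.0]
ft_force: [1.2, 1.6, -2.6]
grip_width: 0.271
grasp_force: 98.3
clock: 19.68
position: [0.4254, -0.2258, 0.2395]
ee_rot: [-0.291, 0.957, 0.0, -0.0]
ft_force: [0.4, -0.3, -2.5]
grip_width: 0.266
grasp_force: 98.3
t 19.68 pos [ 425.4 -225.8  239.5] ytool 123.81 F [ 0.4 -0.3 -2.5] grip 0.266 98.3 | slide [  0.9  -0.6 161.5] twist None
```

View pics/ret.png

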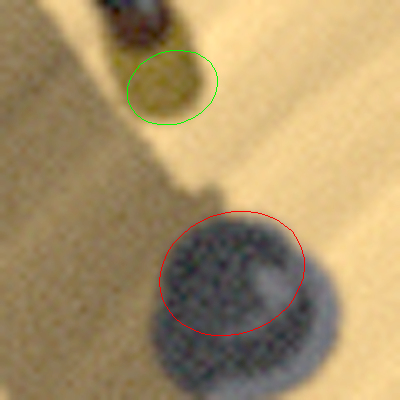

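The punch foot is at (160,85), roughly 3 mm off model to the left, and the cup at (235,278) is as modelled. Clearance is 8 mm, so I'll correct about 2 mm and lower.

```bash
python3 -m creep '{"slide":[[-0.001,-0.0006,0.03],[-0.0005,0,0.045],[0,0,0.03],[0,0,0.015],[0,0,0.01],[0,0,0.01],[0,0,0.008],[0,0,0]],"twist":[0,0,0,0,0,0,0,0]}'
```

```text
clock: 20.78
position: [0.4264, -0.2264, 0.0915]
ee_rot: [-0.29, 0.957, 0.0, -0.0]
ft_force: [-0.0, 0.1, -1.7]
grip_width: 0.267
grasp_force: 98.2
```

```bash
python3 -m creep '{"slide":[[0,0,0.005],[0,0,0.004],[0,0,0.002],[0,0,0]],"twist":[0,0,0,0]}'
```

```text
clock: 21.28
position: [0.4266, -0.2264, 0.0807]
ee_rot: [-0.29, 0.957, 0.0, -0.0]
ft_force: [0.2, 0.6, -2.0]
grip_width: 0.274
grasp_force: 98.2
```

```bash
python3 -m creep '{"slide":[[0,0,0.001],[0,0,0.001],[0,0,0]],"twist":[0,0,0]}'
```

```text
clock: 21.65
position: [0.4267, -0.2265, 0.0788]
ee_rot: [-0.29, 0.957, 0.0, 0.0]
ft_force: [-0.2, -0.3, -1.7]
grip_width: 0.27
grasp_force: 98.4
```

```bash
python3 -m creep '{"slide":[[0,0,0.001],[0,0,0]],"twist":[0,0]}'
```

```text
clock: 21.9
position: [0.427, -0.2266, 0.0787]
ee_rot: [-0.29, 0.957, -0.0, 0.0]
ft_force: [-3.6, 1.7, 10.1]
grip_width: 0.271
grasp_force: 100.0
```

Seated on the floor. Releasing gradually.

```bash
python3 -m creep '{"slide":[[0,0,-0.0005],[0,0,0],[0,0,0],[0,0,0]],"twist":[0,0,0,0]}' 40
python3 -m creep '{"slide":[[0,0,0],[0,0,0],[0,0,-0.02],[0,0,-0.04],[0,0,-0.05],[0,0,-0.05],[0,0,0]],"twist":[0,0,0,0,0,0,0]}' 60
python3 -m creep '{"slide":[[0.03,-0.02,0],[0.04,-0.03,0],[0.02,-0.01,0],[0,0,0]],"twist":[0,0,0,0]}'
python3 - <<'E'
from h import *
go(.4,-.2,.2)
a=np.radians(33.7);Rz=np.array([[np.cos(a),-np.sin(a)],[np.sin(a),np.cos(a)]])
out=[]
for n in("top","scene"):
    im,d=avg(n,4);_,_,P=cloud(n,im,d)
    q=P.reshape(-1,3);q=q[(d.ravel()>0)];h=(q[:,:2]-[.5705,.0273])@Rz
    m=(h[:,0]>-.010)&(h[:,0]<.003)&(abs(h[:,1])<.01)
    m2=(np.hypot(*h.T)<.045)&(np.hypot(*h.T)>.03)&(abs(q[:,2]-.066)<.01)
    c=q[(np.hypot(q[:,0]-.4245,q[:,1]+.2275)<.03)&(q[:,2]>.1)&(q[:,2]<.16)]
    print(n,"head top",np.median(q[m,2]).round(4),"hub",np.median(q[m2,2]).round(4),"punch top",np.percentile(c[:,2],90).round(4),c.mean(0).round(4))
    for X in((.5705,.0273,.08),(.4245,-.2275,.08)):
        x0,y0=proj(n,X).astype(int)-22
        out.append(cv2.resize(im[y0:y0+44,x0:x0+44],(290,290),interpolation=cv2.INTER_CUBIC))
cv2.imwrite("pics/end.png",np.clip(np.vstack([np.hstack(out[:2]),np.hstack(out[2:])])*1.4,0,255).astype(np.uint8))
E
```

```text
clock: 22.4
position: [0.4266, -0.2264, 0.0782]
ee_rot: [-0.29, 0.957, 0.0, -0.0]
ft_force: [0.1, 0.9, -0.1]
grip_width: 0.401
grasp_force: 0.0
clock: 23.28
position: [0.4283, -0.2272, 0.2421]
ee_rot: [-0.29, 0.957, -0.002, 0.003]
ft_force: [0.2, 0.1, -0.9]
grip_width: 0.603
grasp_force: 0.0
clock: 23.78
position: [0.4115, -0.259, 0.233]
ee_rot: [-0.287, 0.958, -0.003, -0.011]
ft_force: [-0.2, -0.9, -0.5]
grip_width: 0.598
grasp_force: 0.0
t 23.77 pos [ 411.5 -259.   233. ] ytool 123.4 F [-0.2 -0.9 -0.5] grip 0.598 0.0 | slide [-23.7  55.5  32.5] twist None
top head top 0.094 hub 0.064 punch top 0.1355 [ 0.4224 -0.2268  0.1293]
scene head top 0.0954 hub 0.0654 punch top 0.136 [ 0.4298 -0.2341  0.1238]
```

View pics/end.png

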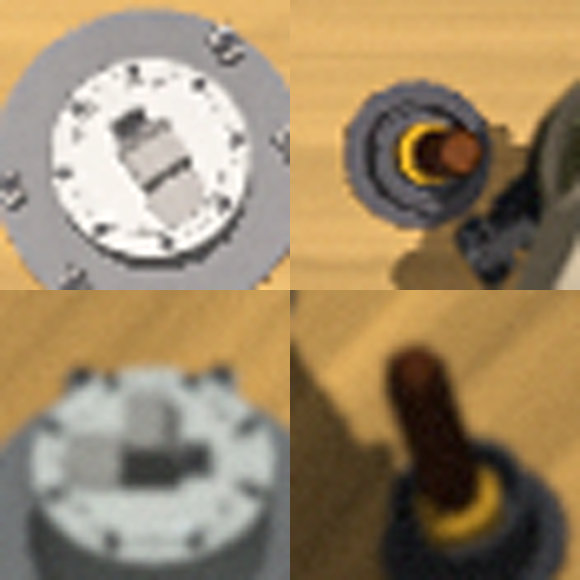

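The key head at (155,155) sits on the hub with its top 30 mm above it in both cameras. The punch at (440,155) stands upright in its cup, and the arm is clear. Handing in.

```bash
python3 -c "
from workcell import manip
print(manip.hand_in())"
```

```text
the job is handed in; nothing more can be done
None
```

I drove the key home in three separate punch taps, so its head now sits on the hub (top 30 mm above it in both cameras), stood the punch back upright in its cup, and handed the job in at about 24 s.

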